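# Unplug the tube roller's interlock and hold its belt tensioner back

### The arm

A 6-joint arm with a two-finger parallel gripper is mounted at the origin on the work surface. World frame = base frame: x ahead of the robot, y to its left, z up, the work surface at z = 0. Lengths are in m, angles in rad, forces in N, time in s.
With the tool pointing down it reaches from about 0.3 to 0.775 m from the base axis. Payload 14.6 kg.
Tool frame: the origin (TCP) lies on the centre line of the jaws, within the pads' length; the fingertips stand 19 mm ahead of it and the grasp point (between the pads) is the TCP; y points along the fingers, x is the direction in which the jaws open and shut, and the axes are right-handed (so a half turn about y gives the same grasp; the last joint's range is limited). The gripper opens to 94 mm and grips with 3 to 60 N. Pads are 16 mm wide; open, the fingers measure 119 mm over their backs; the gripper's body (75 mm by 177 mm) begins 78 mm behind the grasp point.
Start: joints at [-1.302, 0.3, 1.521, -0, 1.321, -0.067], TCP at [0.181, -0.519, 0.224] pointing down, gripper open.
Joint ranges: [-3.03, 3.03], [-0.79, 2.21], [0.23, 2.52], [-1.04, 4.18], [0, 3.07], [-2.55, 2.55]. Speed limits (rad/s): [2.22, 2.22, 2.57, 3.14, 3.14, 3.14].

### API

Orientations are given as [roll, pitch, yaw] about the fixed x, y, z axes, in that order (R = Rz(yaw) Ry(pitch) Rx(roll)).
In Python, from station import ctrl, optics gives the robot as it stands.
- The arm moves only by the tool jog_arm, never from a script. Its argument "targets" is a list of rows, each a list of 3 entries, a list of its own where there are three numbers: the finger opening in cm, from 0 to 9.4, then the shift along the tool's x, y, z in cm, then the turn about the tool's y in rad. A call has 1 to 10 rows; each row is the pose to reach, as a shift and turn from the pose commanded when the call began, along the tool's axes at that moment; what a row does not reach only later rows make up. A row lasts 1/10 s, in which the tool goes at most 50 mm and 8.59 degrees, less where a joint would pass 70% of its speed; a pose out of reach is approached as far as the arm can. A call with a gripper value outside its range is refused whole. The fingers move at their own pace and stop on an object; "grip_force" is the grip in N (left out, the last holds). Time passes only in rows, so rows that repeat a pose let the fingers close. It gives the time, the measured TCP pose, the force and the opening at its end, in the units of the state.
- ctrl.get_obs(): the state, without advancing time (a new reading comes with each control period).
- optics.camera(name): name is "scene" or "side" or "wrist"; returns a dict with "img" (420x560x3 uint8, red, green, blue), "range_z" (420x560 float32, m along the optical axis (not along the pixel's ray), 0 where there is no reading), "camera_matrix" (3x3 intrinsics, pixels), "world_to_cam" (4x4, takes a point from world to camera coordinates); the wrist camera has in their place "mount" (4x4, takes a point from camera to tool coordinates, whose origin is the TCP and whose axes are the tool frame's). Camera axes: x right, y up, looking along -z (the intrinsics and any distortion apply to the point x, -y, -z); pixel columns grow to the right and rows downward; lengths in m; the calibration is good to about 2 mm. A picture is of the moment at which its call begins: read the wrist's pose just before it.
- ctrl.hand_in(): hands the job in, once; it reports no verdict.
The state is a dict: "time_s": time; "qpos": joint angles; "joint_vel": joint speeds; "tau": joint torques, N m; "ee_pos": TCP position; "eef_rot": TCP orientation; "force": force on the tool from outside, world axes, zero at the start; "moment": the same for the moment, N m; "grip_width": finger opening in m.
Only numpy, scipy, OpenCV 4.12 (cv2) and the standard library are available. Lean on these libraries where they do the work, as an engineer would, in place of code of your own. Each camera call takes 0.05 s, during which the arm holds its last target. There are 200 camera calls.

### The job

The belt drive of this tube roller is about to get a new belt. First pull the cordless interlock plug out of the socket in the control box and put it down in the shallow steel parts tray; only then push the sprung tensioner arm back past its ratchet click, a little further so that the pawl no longer carries it, and finish while still holding it there against its spring. Leave everything else on the bench where it is.

Things in the scene. Friction and masses are not known exactly. Their poses are not given: they have to be found in the camera images.
- plug: cordless interlock plug, 62 mm high, about 60 g: black block head 30 (its x) x 20 (its y) x 36 mm high on a steel shank 20 x 14 mm, 26 mm long. Origin: centre of the shank's lower end; z up along the plug. At the start it stands in the socket, head on the box's top, origin 24 mm above the bench. A straight pull up of about 10 to 17 N frees it from a sprung detent within the first 10 mm
- plug_head (a point): the centre of the plug's head (44 mm above the plug's origin along its z); the head's y sides are clear for fingers above the box's top
- control_box: fixed grey control box 120 (x) x 100 (y) x 50 mm high, knob on its -x face, socket 22 x 16 mm in the middle of its top. A small steel tab of the detent slide, 10 x 16 mm and 6 mm high, stands on the top 36 mm from the socket's centre towards the box's +x. Origin on the bench under the box's centre; the seated plug has the same yaw
- parts_tray: fixed shallow open steel tray 150 (x) x 130 (y) x 22 mm high, walls 3 mm, floor 3 mm; empty. Origin under its centre, on the bench
- drive: fixed tube roller, its belt drive open: aluminium plate (from -175 to 110 mm in x, 190 mm wide, 10 mm thick) in front of a white housing with black rollers (160 x 250 mm, 89 mm high, centre at x = 192 mm). Origin on the bench under the arm's pivot. Two pulleys 36 and 44 mm across, 48 mm high, stand at (-145, 60) and (-40, 60) mm; on the plate only the post is higher than 48 mm
- pivot (a point): the tensioner arm's pivot: a vertical axis, at the drive's origin in plan, 35 mm above the bench
- tensioner_angle (a joint): angle of the arm, rad. At 0 (start) it points from the pivot along the drive's -x; growing, its end moves to the drive's -y, away from the pulleys. A spring returns it: 4 N at the post at 0, 11 N at 0.47, up to 5 N more riding over the pawl. The pawl clicks in at about 0.34 and would catch the arm there; from 0.375 to the stop at 0.60 only the hand holds it (0.45 to 0.50 is good)
- tensioner: the steel tensioner arm with its tooth, idler and post; origin on the bench under the pivot, axes as the drive's when the arm is at its start
- post (a point): centre of the top of the upright steel post at the arm's end, 110 mm from the pivot axis: 16 mm across, free from 42 to 88 mm above the bench, standing on the black idler roller (32 mm across). Push it from the side or pinch it from above
- screwdriver: screwdriver lying on the bench, 130 mm long, black handle; a bystander
- spare_pulley: spare aluminium pulley, 40 mm across, 26 mm high, standing on its face; a bystander; origin under its centre
- reagent_bottle: brown glass bottle, 60 mm across, 120 mm high; a bystander; origin under its centre
- beaker: open glass beaker, 72 mm across, 90 mm high; a bystander; origin under its centre
- tube_rack: white rack of capped tubes, 90 x 160 mm, 70 mm high; a bystander; origin under its centre
- tip_box: blue pipette-tip box with clear lid, 125 x 85 mm, 67 mm high; a bystander; origin under its centre
- hex_key: dark L-shaped hex key, 100 mm long, 6 mm thick, lying flat; a bystander
Mind the look-alikes: they are no part of the job. There is more than one size of the plug; the job needs the middle-sized.

How it is judged:
On the way, in this order (a step that is already met when the one before it is completed fails the run):
1. the plug is right out of its socket (z of plug in the frame of control_box above 0.054 m), for 0.1 s.
2. the plug lies in the parts tray, let go (x of plug_head in the frame of parts_tray between -0.075 and 0.075 m and y of plug_head in the frame of parts_tray between -0.065 and 0.065 m and x of plug in the frame of parts_tray between -0.075 and 0.075 m and y of plug in the frame of parts_tray between -0.065 and 0.065 m and z of plug in the frame of parts_tray below 0.04 m and z of plug_head in the frame of parts_tray below 0.055 m and linear speed of plug below 0.03 m/s and contact force between plug and the arm below 0.1 N and contact force between plug and the fingers below 0.1 N), for 0.2 s.
3. the tensioner arm is past its click (value of joint tensioner_angle above 0.375 rad), for 0.2 s.
At the end, for the whole second after the job is handed in: Still held: the tensioner arm is beyond 0.375 rad (clear of the pawl's catch) and still, with the fingers on it with more than 3 N; the plug lies within the walls of the parts tray (shank end and head centre inside the 150 x 130 mm outline), still and untouched (all of step 2 and value of joint tensioner_angle above 0.375 rad and contact force between the fingers and tensioner above 3 N and velocity of joint tensioner_angle between -0.1 and 0.1 rad/s); the arm keeps its last pose, push and grip.
It fails at once if the tensioner arm is pushed back while the plug is still in its socket (value of joint tensioner_angle above 0.12 rad and z of plug in the frame of control_box below 0.04 m and horizontal distance between plug and control_box below 0.02 m).
It fails at once if a bystander is moved by more than 40 mm (distance of any of screwdriver, spare_pulley, reagent_bottle, beaker, tube_rack, tip_box, hex_key from where it was at the start of the episode above 0.04 m).
It also fails if it takes over 51 s, if anything falls off the work surface, if the arm or the gripper's body presses on something with over 40 N, if the wrist force passes 120 N, or if a joint passes its speed limit or range.

## Working session

There is one attempt and no reset: what is moved stays moved. The work goes in short steps, Python scripts to look and compute and a tool call to move; the robot and the scene stay as the last step left them, time stands still between calls to the robot, and variables do not carry over. Pictures are saved under pics/ and viewed, about 8 in all and at most 12, crops included, and the job is handed in when it is done.

Besides the shell and the picture viewer there is one more tool, called after "Call:" in YAML: its name, and indented under it one key for each argument. jog_arm: Moves the arm, as the interface text tells. Its arguments: {"type":"object","properties":{"targets":{"type":"array","items":{"type":"array"}},"grip_force":{"type":"number"}},"required":["targets"]}

```bash
mkdir -p pics; ls
cat > h.py <<'E'
import numpy as np, cv2
from station import ctrl, optics
def snap(n):
    o=ctrl.get_obs(); c=optics.camera(n); c['obs']=o
    return c
from scipy.spatial.transform import Rotation as R
def c2w(c):
    if 'world_to_cam' in c: return np.linalg.inv(c['world_to_cam'])
    T=np.eye(4);T[:3,:3]=R.from_euler('xyz',c['obs']['eef_rot']).as_matrix();T[:3,3]=c['obs']['ee_pos']
    return T@c['mount']
def ray(c,uv):
    p=np.linalg.inv(c['camera_matrix'])@np.array([uv[0],uv[1],1.]); M=c2w(c)
    return M[:3,3], M[:3,:3]@np.array([p[0],-p[1],-1])
def onz(c,uv,z):
    o,d=ray(c,uv); return o+d*(z-o[2])/d[2]
def cloud(c):
    h,w=c['range_z'].shape; u,v=np.meshgrid(np.arange(w),np.arange(h)); K=np.linalg.inv(c['camera_matrix'])
    p=np.stack([u,v,np.ones_like(u)],-1)@K.T; p=p*np.array([1,-1,-1])*c['range_z'][...,None]; M=c2w(c)
    return p@M[:3,:3].T+M[:3,3]
def save(c,f): cv2.imwrite('pics/'+f,c['img'][:,:,::-1])
E
python3 - <<'E'
from h import *
import pickle
print(ctrl.get_obs())
for n in['scene','side','wrist']:
    c=snap(n); save(c,n+'0.png'); pickle.dump(c,open(n+'0.pkl','wb')); print(n,[k for k in c],c2w(c).round(3).tolist())
a=[cv2.imread(f'pics/{n}0.png') for n in['scene','side']]
E
```

```text
pics
{'time_s': 0.0, 'qpos': array([-1.30159829e+00,  3.00466680e-01,  1.52157653e+00,  4.80217291e-05,
        1.32071681e+00, -6.65756567e-02]), 'joint_vel': array([-7.85965978e-04,  8.63464886e-06, -1.42027619e-03,  1.05109982e-03,
       -3.51718946e-04,  2.31952812e-04]), 'tau': array([ 5.29989265e-04, -5.31807411e+01, -3.52730799e+01,  7.07955030e-02,
        2.43837159e-02, -8.14231430e-05]), 'ee_pos': array([ 0.1811811 , -0.51904371,  0.22389068]), 'eef_rot': array([-1.57067226e+00,  1.16167698e-03, -1.23503447e+00]), 'force': array([-0.4443559 , -0.10795006, -0.40559644]), 'moment': array([ 0.00823099,  0.01222397, -0.01228166]), 'grip_width': 0.09400802863801473}
scene ['img', 'range_z', 'camera_matrix', 'world_to_cam', 'obs'] [[0.498, -0.615, 0.611, 1.171], [0.867, 0.34, -0.365, -0.369], [0.017, 0.712, 0.702, 0.803], [0.0, 0.0, 0.0, 1.0]]
side ['img', 'range_z', 'camera_matrix', 'world_to_cam', 'obs'] [[0.757, 0.326, -0.566, -0.074], [-0.653, 0.348, -0.673, -0.745], [-0.023, 0.879, 0.476, 0.631], [0.0, 0.0, 0.0, 1.0]]
wrist ['img', 'range_z', 'camera_matrix', 'mount', 'obs'] [[0.329, 0.915, 0.232, 0.247], [-0.944, 0.319, 0.081, -0.495], [-0.0, -0.245, 0.969, 0.385], [0.0, 0.0, 0.0, 1.0]]
```

View pics/scene0.png

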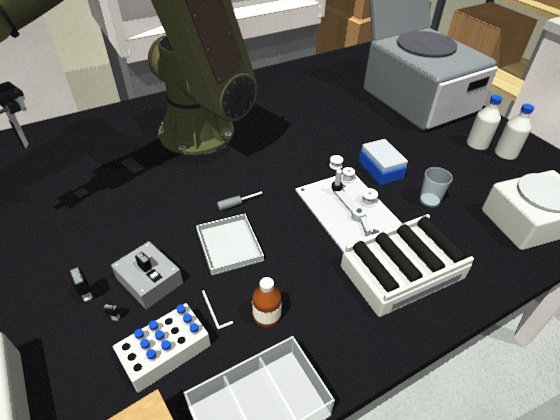

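View pics/side0.png

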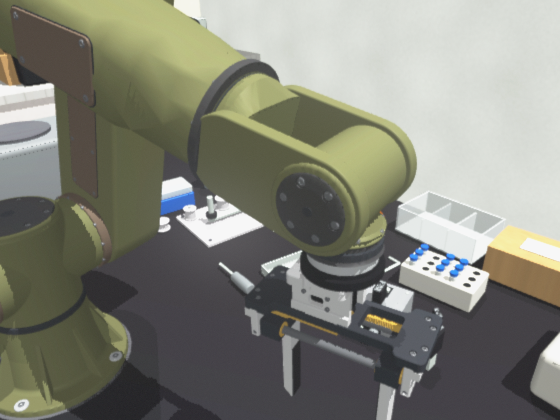

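Scene view: the control box is at about (147,272) with a plug in it at (143,260). Loose plugs lie at (81,283) (large) and (112,311) (small). The tray is at (229,243), the drive plate at (350,210) and a pulley at (336,162). Next, a close crop of the box and the drive.

Run:
```python
from h import *
import pickle
c=pickle.load(open('scene0.pkl','rb')); im=c['img'][:,:,::-1]
a=cv2.resize(im[225:335,60:210],(800,587),interpolation=cv2.INTER_CUBIC)
b=cv2.resize(im[140:260,285:435],(750,600),interpolation=cv2.INTER_CUBIC)
cv2.imwrite('pics/crop.png',np.hstack([cv2.resize(a,(400,293)),cv2.resize(b,(400,320))[:293]]))
cv2.imwrite('pics/crop.png',np.vstack([cv2.resize(a[:,:],(409,300)),cv2.resize(b,(409,300))]) if 0 else np.hstack([cv2.resize(im[225:335,60:210],(400,293),interpolation=2),cv2.resize(im[145:255,285:435],(400,293),interpolation=2)]))
P=cloud(c); Z=P[...,2]
for uv in [(143,258),(150,270),(155,276),(135,270),(165,283),(147,295),(81,283),(112,311),(336,160),(336,185),(349,173),(370,195),(320,195),(229,243),(360,212)]:
    print(uv,P[uv[1],uv[0]].round(3))
```

```text
(143, 258) [ 0.524 -0.321  0.088]
(150, 270) [ 0.531 -0.316  0.051]
(155, 276) [ 0.555 -0.312  0.055]
(135, 270) [ 0.516 -0.344  0.052]
(165, 283) [ 0.57  -0.297  0.037]
(147, 295) [ 0.585 -0.341  0.041]
(81, 283) [ 0.513 -0.453  0.073]
(112, 311) [ 0.587 -0.416  0.04 ]
(336, 160) [0.378 0.299 0.028]
(336, 185) [0.486 0.22  0.043]
(349, 173) [0.46  0.284 0.042]
(370, 195) [0.566 0.275 0.045]
(320, 195) [0.473 0.179 0.013]
(229, 243) [ 0.505 -0.115  0.004]
(360, 212) [0.599 0.217 0.036]
```

View pics/crop.png

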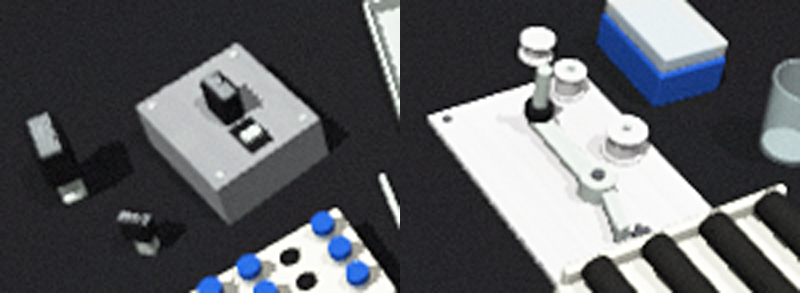

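Left crop: the middle-sized plug is seated in the box (crop 217,95 → scene ~(141,260)). The tab in its slot is at crop (250,132) on the +x side. The look-alikes are loose, the large one at (45,150) and the small one at (135,230). Right crop: the post stands on the black idler (540,90), the two pulleys are at (570,75) and (627,135), and the spare pulley at (537,42) is off the plate. I choose the seated plug.

Run:
```python
from h import *
import pickle
c=pickle.load(open('scene0.pkl','rb')); P=cloud(c); X,Y,Z=P[...,0],P[...,1],P[...,2]
def rect(m,n):
    p=(P[m][:,:2]*1000).astype(np.float32); r=cv2.minAreaRect(p); print(n,len(p),np.round(r[0],1),np.round(r[1],1),round(r[2],1)); return p
near=lambda x,y,d:np.hypot(X-x,Y-y)<d
rect(near(.535,-.32,.1)&(abs(Z-.05)<.004),'boxtop')
rect(near(.535,-.32,.06)&(Z>.079),'plugtop')
rect(near(.547,-.31,.03)&(abs(Z-.056)<.0025),'tab')
p=rect(near(.505,-.115,.13)&(abs(Z-.021)<.005),'trayrim')
rect(near(.505,-.115,.1)&(abs(Z-.003)<.003)&(c['img'].mean(2)>70),'trayfloor')
m=near(.55,.2,.23)&(abs(Z-.010)<.004)&(c['img'].mean(2)>120); rect(m,'plate')
m=near(.486,.21,.06)&(Z>.05); q=P[m]; print('post',len(q)); 
for a in np.arange(.05,.095,.006):
    s=q[abs(q[:,2]-a)<.003]; print(a.round(3),s.mean(0).round(4) if len(s) else 0)
for n,x,y in[('pulA',.46,.284),('pulB',.566,.275),('spare',.378,.299)]:
    rect(near(x,y,.035)&(Z>.035 if n!='spare' else Z>.02),n)
rect(near(.62,.23,.05)&(Z>.025)&(Z<.04),'arm')
rect(near(.35,.15,.5)&(Z>.075)&(X>.6)&(X<.9)&(Y>0)&(Z<.095),'housing')
# bystanders
i=[cv2.imread('pics/scene0.png')]
for n,uv in[('screwdr',(230,203)),('drv tip',(262,193)),('hexend',(205,292)),('hexcorner',(220,327)),('bottle',(266,284)),('beaker',(436,175))]:
    print(n,P[uv[1],uv[0]].round(3))
```

```text
boxtop 1699 [ 522.5 -345.9] [125.  151.2] 15.3
plugtop 131 [ 517.2 -322.9] [32.  19.8] 17.1
tab 83 [ 549.9 -311.7] [51.2 44.2] 40.6
trayrim 479 [ 481.4 -111.2] [130.5 209.2] 80.7
trayfloor 1771 [ 498.7 -115.9] [129.1 175.1] 80.7
plate 3210 [548.1 199.1] [296.5 352.8] 19.8
post 82
0.05 [0.4868 0.223  0.0516]
0.056 [0.4855 0.2243 0.0565]
0.062 [0.4874 0.2212 0.0632]
0.068 [0.4876 0.2233 0.0681]
0.074 [0.487  0.2222 0.0748]
0.08 [0.4853 0.2224 0.0798]
0.086 [0.4863 0.2238 0.0862]
0.092 [0.4838 0.2266 0.0903]
pulA 90 [451.3 288.5] [32.  38.9] 52.8
pulB 148 [557.2 280.4] [43.1 41.4] 75.6
spare 88 [374.8 304.9] [36.5 39.9] 52.6
arm 234 [620.3 212.6] [35.7 91.8] 78.5
housing 3092 [735.8 287.8] [181.8 443.1] 16.5
screwdr [ 0.391 -0.057  0.022]
drv tip [0.375 0.048 0.   ]
hexend [ 0.613 -0.224  0.006]
hexcorner [ 0.71  -0.232  0.006]
bottle [ 0.734 -0.134  0.121]
beaker [0.605 0.47  0.065]
```

Call:
jog_arm:
  targets:
    - [7, [-2, 0, 10], 0.0]
    - [7, [-4, 0, 20], 0.03]
    - [7, [-7.5, 0, 38.2], 0.03]
    - [7, [-7.5, 0, 38.2], 0.03]
    - [7, [-7.5, 0, 38.2], 0.03]
    - [7, [-7.5, 3, 38.2], 0.03]
    - [7, [-7.5, 6, 38.2], 0.03]
    - [7, [-7.5, 6, 38.2], 0.03]
    - [7, [-7.5, 6, 38.2], 0.03]
    - [7, [-7.5, 6, 38.2], 0.03]
  grip_force: 30

```text
time_s: 1.15
ee_pos: [0.5174, -0.3219, 0.1635]
eef_rot: [-1.572, 0.001, -1.263]
force: [-0.6, -0.7, -0.1]
grip_width: 0.0699
```

```bash
cat > p.py <<'E'
from h import *
import sys
c=snap('wrist'); save(c,sys.argv[1]); P=cloud(c); X,Y,Z=P[...,0],P[...,1],P[...,2]; o=c['obs']
print(o['time_s'],o['ee_pos'].round(4),o['eef_rot'].round(3),o['force'].round(1))
for lo,hi,n in[(.081,.092,'plugtop'),(.046,.053,'boxtop')]:
    m=(np.hypot(X-.517,Y+.323)<.1)&(Z>lo)&(Z<hi); p=(P[m][:,:2]*1000).astype(np.float32)
    if len(p)>3: r=cv2.minAreaRect(p); print(n,len(p),np.round(r,1) if 0 else r, np.median(P[m][:,2]))
E
python3 p.py w1.png
```

```text
1.15 [ 0.5174 -0.3219  0.1635] [-1.572e+00  1.000e-03 -1.263e+00] [-0.6 -0.7 -0.1]
plugtop 1255 ((515.8329467773438, -322.9164123535156), (32.299339294433594, 19.44377899169922), 17.222253799438477) 0.08653192890055839
boxtop 17367 ((515.5538940429688, -322.74658203125), (120.29878997802734, 100.34623718261719), 16.5421142578125) 0.05071948000258253
```

View pics/w1.png

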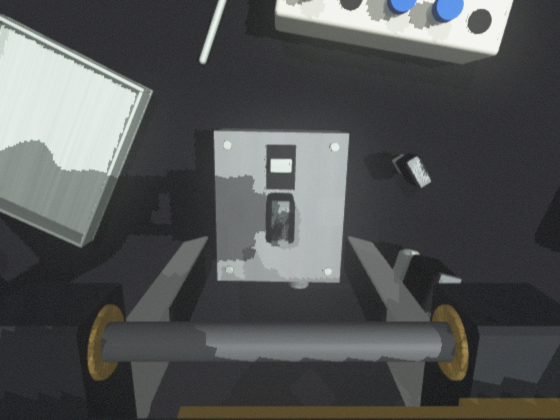

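The wrist view shows the plug at (280,220), centred in the box, with the tab at (281,165). The jaws straddle its y sides. I'll descend and close.

Call:
jog_arm:
  targets:
    - [7, [0, 2, -0.2], 0.016]
    - [7, [0, 4.5, -0.2], 0.016]
    - [7, [0, 7, -0.2], 0.016]
    - [7, [0, 9, -0.2], 0.016]
    - [7, [0, 9, -0.2], 0.016]
    - [2, [0, 9, -0.2], 0.016]
    - [1.5, [0, 9, -0.2], 0.016]
    - [1.5, [0, 9, -0.2], 0.016]
    - [1.5, [0, 9, -0.2], 0.016]
    - [1.5, [0, 9, -0.2], 0.016]
  grip_force: 45

```text
time_s: 2.2
ee_pos: [0.5154, -0.3233, 0.0749]
eef_rot: [-1.57, -0.0, -1.281]
force: [-0.4, -0.2, -0.8]
grip_width: 0.0338
```

Call:
jog_arm:
  targets:
    - [1, [0, 0, 0], 0]
    - [1, [0, 0, 0], 0]
    - [1, [0, 0, 0], 0]
    - [1, [0, 0, 0], 0]

```text
time_s: 2.6
ee_pos: [0.5153, -0.3232, 0.0745]
eef_rot: [-1.571, -0.0, -1.281]
force: [-0.7, -0.5, 2.4]
grip_width: 0.0198
```

Call:
jog_arm:
  targets:
    - [1, [0, -0.2, 0], 0]
    - [1, [0, -0.5, 0], 0]
    - [1, [0, -0.9, 0], 0]
    - [1, [0, -1.3, 0], 0]
    - [1, [0, -2, 0], 0]
    - [1, [0, -3, 0], 0]
    - [1, [0, -4, 0], 0]
    - [1, [0, -6, 0], 0]
    - [1, [0, -6, 0], 0]
    - [1, [0, -6, 0], 0]

```text
time_s: 3.6
ee_pos: [0.5154, -0.3232, 0.1348]
eef_rot: [-1.57, -0.001, -1.281]
force: [-0.3, 0.6, 0.3]
grip_width: 0.0196
```

Run:
```python
from h import *
c=snap('scene'); s=snap('wrist'); P=cloud(c);X,Y,Z=P[...,0],P[...,1],P[...,2]
a=cv2.resize(c['img'][150:350,50:317],(534,400)); b=cv2.resize(s['img'],(266,200)); b=np.vstack([b,0*b])
cv2.imwrite('pics/up.png',np.hstack([a,b])[:,:,::-1])
# tray rim / outline
m=(np.hypot(X-.50,Y+.115)<.14)&(c['img'].mean(2)>75)&(Z<.027)&(Z>-.003)&(Y<-.02)
u8=cv2.morphologyEx(m.astype(np.uint8),cv2.MORPH_OPEN,np.ones((4,4)))
n,l,st,ce=cv2.connectedComponentsWithStats(u8); k=1+st[1:,4].argmax(); p=(P[l==k][:,:2]*1000).astype(np.float32); print(cv2.minAreaRect(p))
W=cloud(s); m=(abs(W[...,2]-.021)<.004)&(s['img'].mean(2)>75); q=W[m]; print(len(q), q.min(0) if len(q) else 0,q.max(0) if len(q) else 0)
```

```text
((807.7174072265625, -193.8978271484375), (146.4224090576172, 793.2379150390625), 74.76263427734375)
3290 [ 0.42290982 -0.45278161  0.01700158] [ 0.66961425 -0.10008073  0.02499513]
```

View pics/up.png

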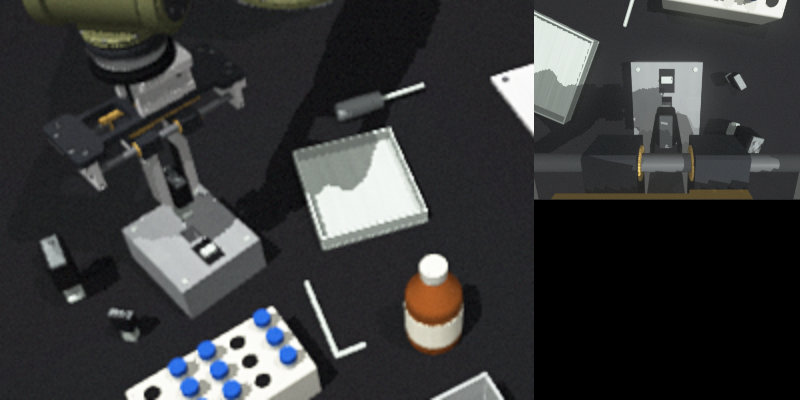

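Run:
```python
from h import *
import pickle
c=pickle.load(open('scene0.pkl','rb'))
q=np.array([onz(c,(u/2+50,v/2+150),.022)[:2] for u,v in[(293,152),(389,128),(428,208),(322,240)]]); print(q.round(3)); print(q.mean(0),np.linalg.norm(q-np.roll(q,-1,0),axis=1))
t=q.mean(0); o=ctrl.get_obs(); M=R.from_euler('xyz',o['eef_rot']).as_matrix(); print(M.T@(np.r_[t,.135]-o['ee_pos'])*100)
```

```text
[[ 0.427 -0.168]
 [ 0.447 -0.042]
 [ 0.592 -0.062]
 [ 0.574 -0.192]]
[ 0.51008724 -0.11588787] [0.12736864 0.14577225 0.13061069 0.14907292]
[-19.9822825   -0.11605505   5.44700268]
```

Call:
jog_arm:
  targets:
    - [1, [-5, 0, 1.4], 0]
    - [1, [-10, 0, 2.7], 0]
    - [1, [-15, 0, 4.1], 0]
    - [1, [-20, 0, 5.4], 0]
    - [1, [-20, 0, 5.4], 0]
    - [1, [-20, 3, 5.4], 0]
    - [1, [-20, 6, 5.4], 0]
    - [1, [-20, 7.5, 5.4], 0]
    - [1, [-20, 7.9, 5.4], 0]
    - [1, [-20, 8.05, 5.4], 0]

```text
time_s: 4.7
ee_pos: [0.5097, -0.1164, 0.0536]
eef_rot: [-1.572, 0.0, -1.281]
force: [0.9, -0.6, -0.0]
grip_width: 0.0196
```

Call:
jog_arm:
  targets:
    - [1, [0, 0.05, 0], 0]
    - [1, [0, 0.05, 0], 0]
    - [2.5, [0, 0, 0], 0]
    - [3, [0, 0, 0], 0]
    - [4, [0, 0, 0], 0]
    - [5, [0, 0, 0], 0]
    - [6, [0, 0, 0], 0]
    - [6, [0, 0, 0], 0]
    - [6, [0, 0, 0], 0]

```text
time_s: 5.6
ee_pos: [0.5099, -0.1161, 0.054]
eef_rot: [-1.571, 0.0, -1.281]
force: [-0.8, 0.1, -0.3]
grip_width: 0.0599
```

Call:
jog_arm:
  targets:
    - [6, [0, -1, 0], 0]
    - [6, [0, -3, 0], 0]
    - [6, [0, -6, 0], 0]
    - [6, [0, -10, 0], 0]
    - [6, [0, -14, 0], 0]
    - [6, [0, -14, 0], 0]
    - [6, [0, -14, 0], 0]
    - [6, [0, -14, 0], 0]
    - [6, [0, -14, 0], 0]

```text
time_s: 6.5
ee_pos: [0.5094, -0.116, 0.1928]
eef_rot: [-1.573, 0.001, -1.281]
force: [-0.5, 0.6, 0.4]
grip_width: 0.0604
```

Run:
```python
from h import *
c=snap('scene'); s=snap('wrist')
a=cv2.resize(c['img'][150:350,50:317],(400,300)); b=cv2.resize(s['img'],(400,300))
cv2.imwrite('pics/placed.png',np.hstack([a,b])[:,:,::-1])
P=cloud(s);X,Y,Z=P[...,0],P[...,1],P[...,2]
m=(np.hypot(X-.51,Y+.116)<.05)&(Z>.028)&(Z<.075); p=P[m]; print(m.sum(),p.mean(0) if m.any() else 0,p.max(0),p.min(0))
```

```text
1004 [ 0.51254147 -0.11465086  0.06224186] [ 0.5272649  -0.10218121  0.06654107] [ 0.49371832 -0.12807855  0.03268443]
```

View pics/placed.png

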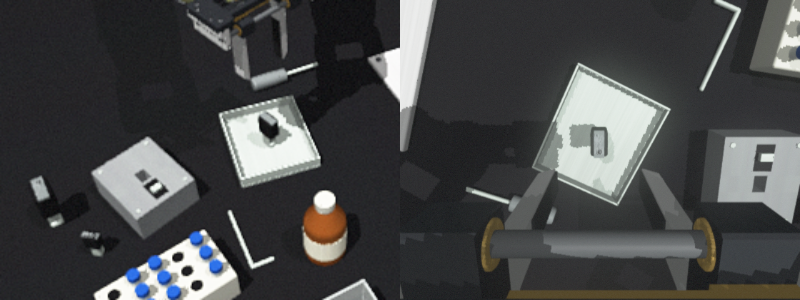

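Left: the plug stands upright in the tray at (268,127); right: at (598,140), well inside the walls. Its top is at 65 mm, so the head centre is at ~47 mm. Now to the post.

Call:
jog_arm:
  targets:
    - [6, [-5, 0, 1.1], 0]
    - [6, [-10, 0, 2.2], 0]
    - [6, [-15, 0, 3.3], 0.05]
    - [6, [-20, 0, 4.4], 0.1]
    - [6, [-25, 0, 5.5], 0.15]
    - [6, [-30, 0, 6.5], 0.2]
    - [6, [-33.5, 0, 7.3], 0.2]
    - [6, [-33.5, 0, 7.3], 0.2]
    - [6, [-33.5, 0, 7.3], 0.2]
    - [6, [-33.5, 0, 7.3], 0.2]

```text
time_s: 7.6
ee_pos: [0.4842, 0.2248, 0.1937]
eef_rot: [-1.571, -0.0, -1.482]
force: [-0.1, -0.3, 0.6]
grip_width: 0.0599
```

Run:
```python
from h import *
s=snap('wrist'); save(s,'w2.png'); P=cloud(s);X,Y,Z=P[...,0],P[...,1],P[...,2]; o=s['obs']; print(o['ee_pos'],o['eef_rot'])
for n,x,y,d,lo,hi in[('post',.483,.226,.02,.082,.094),('A',.451,.288,.03,.043,.052),('B',.557,.28,.03,.043,.052)]:
    m=(np.hypot(X-x,Y-y)<d)&(Z>lo)&(Z<hi); p=(P[m][:,:2]*1000).astype(np.float32)
    if len(p)>3: print(n,len(p),cv2.minEnclosingCircle(p),p.mean(0),np.median(P[m][:,2]))
```

```text
[0.48418996 0.22483866 0.19365454] [-1.57137149e+00 -3.30736010e-04 -1.48177886e+00]
post 351 ((481.6051025390625, 226.15530395507812), 8.00987720489502) [482.1674  226.24092] 0.08853249757306703
A 342 ((451.0943298339844, 287.95025634765625), 17.299726486206055) [453.1731 288.2617] 0.04344592776394712
B 800 ((555.2454223632812, 281.1067199707031), 21.45587921142578) [555.3162 281.2126] 0.04344844863551181
```

View pics/w2.png

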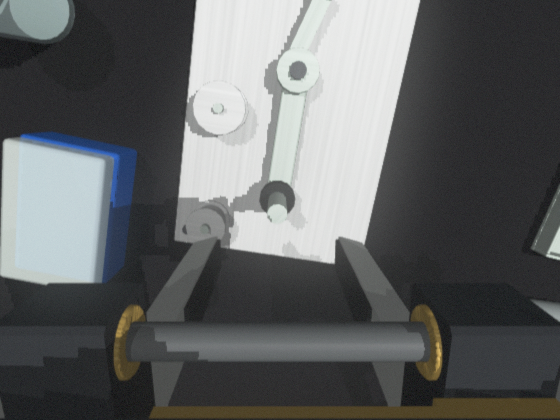

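The post top is at (277,212), pulleys at (205,222) and (219,108), and the pivot at (298,70). The jaws straddle the post line with free space on both sides. I'll descend and pinch.

Call:
jog_arm:
  targets:
    - [6, [-0.15, 0, -0.25], 0]
    - [6, [-0.15, 4, -0.25], 0]
    - [6, [-0.15, 8, -0.25], 0]
    - [6, [-0.15, 11, -0.25], 0]
    - [6, [-0.15, 12, -0.25], 0]
    - [6, [-0.15, 12, -0.25], 0]
    - [1, [-0.15, 12, -0.25], 0]
    - [1, [-0.15, 12, -0.25], 0]
    - [1, [-0.15, 12, -0.25], 0]
    - [1, [-0.15, 12, -0.25], 0]
  grip_force: 40

```text
time_s: 8.65
ee_pos: [0.4818, 0.2272, 0.0747]
eef_rot: [-1.57, 0.0, -1.481]
force: [-0.4, 0.1, -0.7]
grip_width: 0.0317
```

Call:
jog_arm:
  targets:
    - [1, [0, 0, 0], 0]
    - [1, [0, 0, 0], 0]
    - [1, [0, 0, 0], 0]
    - [1, [0, 0, 0], 0]
    - [1, [0, 0, 0], 0]

```text
time_s: 9.15
ee_pos: [0.4816, 0.2256, 0.0741]
eef_rot: [-1.571, -0.002, -1.481]
force: [1.1, -13.3, 4.0]
grip_width: 0.0157
```

Call:
jog_arm:
  targets:
    - [1, [0.65, 0, -0.08], 0]
    - [1, [1.3, 0, -0.12], 0]
    - [1, [1.95, 0, -0.12], 0]
    - [1, [2.6, 0, -0.09], 0]
    - [1, [3.3, 0, 0], 0]
    - [1, [3.95, 0, 0.1], 0]
    - [1, [4.6, 0, 0.27], 0]
    - [1, [5.2, 0, 0.44], 0]
    - [1, [5.2, 0, 0.44], 0]
    - [1, [5.2, 0, 0.44], 0]

```text
time_s: 10.15
ee_pos: [0.4897, 0.1766, 0.0741]
eef_rot: [-1.572, 0.002, -1.481]
force: [-8.1, 8.8, 4.2]
grip_width: 0.0153
```

Run:
```python
from h import *
o=ctrl.get_obs(); print(o['ee_pos'],o['force'],o['joint_vel'].round(3)); c=snap('scene'); s=snap('wrist')
cv2.imwrite('pics/held.png',np.hstack([cv2.resize(c['img'][130:280,180:380],(400,300)),cv2.resize(s['img'],(400,300))])[:,:,::-1])
d=o['ee_pos'][:2]-[.5914,.219]; a=np.arctan2(-d[1],-d[0])+np.radians(3.75); print('angle',a,np.linalg.norm(d))
P=cloud(c);X,Y,Z=P[...,0],P[...,1],P[...,2]
m=(np.hypot(X-.51,Y+.116)<.05)&(Z>.03)&(Z<.08); print('plug',m.sum(),P[m].max(0),P[m].min(0))
```

```text
[0.48974745 0.17655358 0.07407163] [-8.11960966  8.82504015  4.21715831] [ 0.003  0.    -0.002 -0.     0.     0.   ]
angle 0.461005100482666 0.1101586961784143
plug 194 [ 0.52872194 -0.10186167  0.06849797] [ 0.49678087 -0.12796908  0.03049666]
```

View pics/held.png

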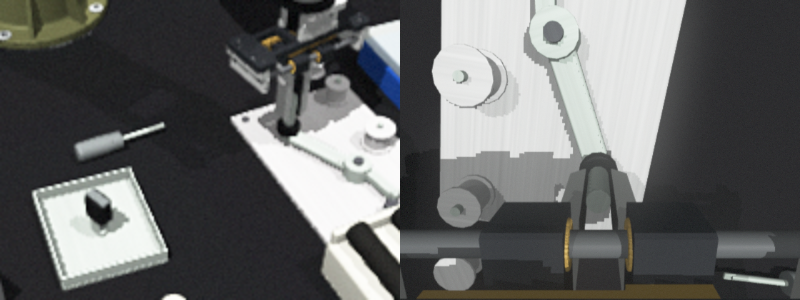

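The wrist view shows the post pinched at (598,190) and the arm swung away from the pulleys. The plug stands in the tray at (98,208) in the left half. I'll hold briefly, then hand in.

Call:
jog_arm:
  targets:
    - [1, [0, 0, 0], 0]
    - [1, [0, 0, 0], 0]
    - [1, [0, 0, 0], 0]
    - [1, [0, 0, 0], 0]
    - [1, [0, 0, 0], 0]

```text
time_s: 10.75
ee_pos: [0.4897, 0.1767, 0.0741]
eef_rot: [-1.572, 0.002, -1.481]
force: [-6.9, 9.1, 6.0]
grip_width: 0.0154
```

```bash
python3 -c "
from station import ctrl
o=ctrl.get_obs(); print(o['ee_pos'],o['force'],o['grip_width']); print(ctrl.hand_in())"
```

```text
[0.48965339 0.17667065 0.07405499] [-6.889038    9.10031383  5.98454412] 0.015439822513701589
the job is handed in; nothing more can be done
None
```

The plug is out and in the parts tray, and I handed the job in while still holding the tensioner arm past its click. It took about 11 s of the 51 s, and the hand-in reports no verdict.

- **Plug:** I pulled the middle-sized plug straight up out of the socket and let it go near the centre of the tray. It is standing upright rather than lying on its side. Its top is at about 65 mm, which puts the head centre at about 47 mm, under the 55 mm limit. A later picture showed it unmoved.
- **Tensioner:** I pinched the post with 40 N and swung the arm to about 0.46 rad, worked out from the gripper position (110.2 mm from the estimated pivot, against a nominal 110 mm). At hand-in the post was still in the jaws (15.4 mm opening), the arm was steady, and the wrist felt about 11 N sideways from the spring.
- **Bystanders:** nothing looked out of place in the pictures, but I did not measure their positions again at the end. No check failed or disagreed.

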